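# File the plate's edge

## Task

Take the file block from its wooden rest and dress the upper edge of the steel plate in the small vice: three forward strokes, tip first, square across the edge away from the vice's screw, each sliding under light steady pressure (about 5 to 15 N, never over 25 N) from near the tip of the file to near its rear end, the file lifted clear of the plate on each return and never dragged back over it. Then stand the file gently back in its rest, teeth down and lying along it, without disturbing the things around.

Things in the scene. Friction and masses are not known exactly. Their poses are not given: they have to be found in the camera images.
- file_grip (a point): Centre of the black rubber block that is the grip of the file block (one rigid piece, about 0.35 kg), to be held across its 26 mm (along x; 44 mm along y); rubber from 17 to 67 mm above the file's underside, below it a 16 mm wide rail, 150 mm long. This point is 46 mm above the underside, 90 mm behind the file's tip. x points to the tip (narrower end), y across, z up.
- file_tip (a point): Middle of the front end of the file, at its underside; same axes as file_grip. The file is flat, 24 mm wide, 5 mm thick, teeth underneath; its flat underside runs from here to 180 mm behind (18 mm wide over the first 14 mm).
- file: The same file block (180x24x67 mm); origin: centre of its underside, 90 mm behind the tip, 46 mm below file_grip. Same axes.
- vice: Grey screw vice, fixed; sole 150x90 mm, jaws 66 mm high, 84 mm wide; T-bar 110 mm to -x. Origin: centre of its underside. x: level across the plate, away from screw and robot (within 0.3 rad) = forward stroke. The plate stands over the origin, 5 mm thick, 56 mm wide along y; its top edge is 110 mm up, but clamped up to 8 mm higher or lower (not in the pose: feel for it).
- plate (a joint): Springy lean of the upright steel plate in the vice, rad: 0 upright, positive when its top edge is dragged to the vice's +x (forward), negative when dragged back; about 0.0115 rad per newton of drag, hinged 46 mm below its top edge, range -0.25 to 0.25. Pressed from above the plate also gives about 1 mm per 8 N, springing back.
- rest: Low wooden file rest, fixed: a 220x76 mm board with a rim. Floor 8 mm above the bench, rim 6 mm wide, 14 mm above the bench; inside 208x64 mm, long side along x. Origin: centre of its underside. At the start the file block stands in it, teeth down, tip to +x within about 0.1 rad; +x points away from the robot (within 0.35 rad).
- grease_pot: Bystander, loose: round white grease pot with a green screw lid, 68 mm across, 48 mm high; origin at the centre of its underside.
- pedal: Bystander, loose: platform pedal, 82x120x22 mm; origin at the centre of its underside.
- wrench_13: Bystander, loose: steel combination wrench, 29x177x7 mm; origin at the centre of its underside.
- tape_measure: Bystander, loose: yellow tape measure, 35x82x63 mm; origin at the centre of its underside.
- chain_tool: Bystander, loose: chain breaker with a blue handle, 34x178x28 mm; origin at the centre of its underside.
- patch_tin: Bystander, loose: flat red tin, 46x66x17 mm; origin at the centre of its underside.
Things that resemble listed ones, but are neither listed nor needed, are in the scene too. There is more than one size of the file; the job needs the larger.

How it is judged:
By the outcome, as a careful person would: the job done as asked, in the order asked, and still so for the second after the job is handed in, with the robot touching nothing.
It also fails if it takes over 72 s, if anything falls off the work surface, if the arm or the gripper's body presses on something with over 40 N, if the wrist force passes 120 N, or if a joint passes its speed limit or range.

## Robot

A 6-joint arm with a two-finger parallel gripper is mounted at the origin on a cart in front of the work surface, level with it; the furniture and walls round the work are solid. World frame = base frame: x ahead of the robot, y to its left, z up, the work surface at z = 0. Lengths are in m, angles in rad, forces in N, time in s.
With the tool pointing down it reaches from about 0.3 to 0.875 m from the base axis. Payload 6.4 kg.
Tool frame: the origin (TCP) lies midway between the tips of the shut fingers; the grasp point (between the pads) lies 19 mm behind it (ctrl.pinch_z is the distance from the TCP to the grasp point, in m); z points along the fingers, y is the line along which they close (so a half turn about z gives the same grasp; the last joint's range is limited). The gripper opens to 85 mm and grips with 20 to 120 N. Pads are 22 mm wide; open, the fingers measure 114 mm over their backs; the gripper's body (76 mm by 85 mm) begins 54 mm behind the grasp point. The pads swing forward as they close: fully open they stand 13 mm farther back than shut.
Start: joints at [0.915, 0.181, 1.607, -0, 1.354, -0.206], TCP at [0.25, 0.518, 0.231] pointing down, gripper open.
Joint ranges: [-2.99, 2.99], [-0.89, 2.07], [0.3, 2.58], [-1.14, 4.28], [0, 2.63], [-3.12, 3.12]. Speed limits (rad/s): [2.57, 2.57, 3.01, 3.14, 3.14, 3.14].

## Interface

Orientations are given as a unit quaternion [w, x, y, z].
In Python, from bench import ctrl gives the robot as it stands.
- The arm moves only by the tool apply_moves, never from a script. Its argument "moves" is a list of rows, each an object with "jaw": the opening, from 0 (shut) to 1 (fully open); "offset": the shift along the tool's x, y, z in mm, a list of three; "rot": the turn, a rotation vector about the tool's x, y, z in degrees, a list of three. In form: [{"jaw": jaw, "offset": [dx, dy, dz], "rot": [ax, ay, az]}, ...]. A call has exactly 5 rows; each row shifts and turns the commanded pose from where the row before left it, along the tool's axes as they then stand; what a row does not reach is not made up. A row lasts 1/8 s, in which the tool goes at most 62.5 mm and 10.7 degrees, less where a joint would pass 70% of its speed; a pose out of reach is approached as far as the arm can. A call is refused whole if a number of a shift passes 62.5 or a number of a turn 10.7, either way. A call with a gripper value outside its range is refused whole. The fingers move at their own pace and stop on an object; the grip force is fixed at half the most. Time passes only in rows, so rows that do not move let the fingers close, or fill a call up. It gives the time, the measured TCP pose, the force, the opening and the grip force at its end, in the units of the state.
- ctrl.get_obs(): the state, without advancing time (a new reading comes with each control period).
- ctrl.camera(name): name is "scene" or "top" or "wrist"; returns (picture, depth): 384x512x3 uint8, red, green, blue; 384x512 float32, m along the optical axis (not along the pixel's ray), 0 where there is no reading.
- ctrl.camera_params(name): a dict with "K" (3x3 intrinsics, pixels), "cam_to_world" (4x4, takes a point from camera to world coordinates); the wrist camera has in their place "mount" (4x4, takes a point from camera to tool coordinates, whose origin is the TCP and whose axes are the flange's). Camera axes: x right, y down, z forward; pixel columns grow to the right and rows downward; lengths in m; the calibration is good to about 2 mm. A picture is of the moment at which its call begins: read the wrist's pose just before it. camera_params takes no time and is no camera call.
- ctrl.hand_in(): hands the job in; it is judged then, once.
Trained networks look in the newest picture that a camera, given by its name, has taken for a name from the list of things; names that differ only in an ending like _2 or _b are one class to them, and where a whole thing is asked for, a point or a joint stands for the part that bears it (a point fixed in the world has none). Each returns a list of dicts, best first, with "score" (0 to 1); they miss things now and then, are a little off and sometimes report something else, mostly with a low value. They report only what shows in the picture. A call takes as long as a camera call. They do not tell look-alikes from the thing itself.
- ctrl.outline_of(camera, target): "region" (384x512 bool, what is visible of it) and "position" ([column, row] in pixels, amid what is visible of it).
The state is a dict: "time_s": time; "q": joint angles; "dq": joint speeds; "joint_efforts": joint torques, N m; "eef_pos": TCP position; "eef_rot": TCP orientation; "wrist_force": force on the tool from outside, world axes, zero at the start; "torque": the same for the moment, N m; "opening": opening from 0.0 (shut) to 1.0 (fully open); "grasp_force": force on a finger pad.
Only numpy, scipy, OpenCV 4.12 (cv2) and the standard library are available. Lean on these libraries where they do the work, as an engineer would, in place of code of your own. Each camera call takes 0.05 s, during which the arm holds its last target. There are 200 camera calls.

## Working session

There is one attempt and no reset: what is moved stays moved. The work goes in short steps, Python scripts to look and compute and a tool call to move; the robot and the scene stay as the last step left them, time stands still between calls to the robot, and variables do not carry over. Pictures are saved under pics/ and viewed, at most 10 in all, crops included, and the job is handed in when it is done.

Besides the shell and the picture viewer there is one more tool, called after "Call:" by a JSON object that holds its "api" and its "payload", one argument or row to a line. apply_moves: Moves the arm, as the interface text tells. Its arguments: {"type":"object","properties":{"moves":{"type":"array"}},"required":["moves"]}

```bash
mkdir -p pics; cat > h.py <<'E'
import numpy as np, cv2
from bench import ctrl
from scipy.spatial.transform import Rotation as R
def T_tool(o):
    q=o["eef_rot"];T=np.eye(4);T[:3,:3]=R.from_quat([q[1],q[2],q[3],q[0]]).as_matrix();T[:3,3]=o["eef_pos"];return T
def cam(n):
    o=ctrl.get_obs();p=ctrl.camera_params(n);im,d=ctrl.camera(n)
    M=np.array(p["cam_to_world"]) if "cam_to_world" in p else T_tool(o)@np.array(p["mount"])
    return im,d,np.array(p["K"]),M
def cloud(d,K,M):
    v,u=np.mgrid[:d.shape[0],:d.shape[1]]
    P=np.stack([(u-K[0,2])/K[0,0]*d,(v-K[1,2])/K[1,1]*d,d],-1)
    return P@M[:3,:3].T+M[:3,3]
E
python3 - <<'E'
from h import *
for n in ("top","scene"):
    im,d,K,M=cam(n); cv2.imwrite(f"pics/{n}0.png",im[:,:,::-1]); np.savez(f"/tmp/{n}.npz",im=im,d=d,K=K,M=M)
    W=cloud(d,K,M)
    print(n,M[:3,3].round(2))
    for t in ("file","vice","rest","plate","grease_pot","pedal","wrench_13","tape_measure","chain_tool","patch_tin"):
        for r in ctrl.outline_of(n,t)[:3]:
            m=r["region"]&(d>0); p=W[m]
            print(t,round(r["score"],2),np.round(r["position"]),m.sum(),np.median(p,0).round(3) if m.any() else "", np.percentile(p,2,0).round(3),np.percentile(p,98,0).round(3))
print(ctrl.get_obs(),ctrl.pinch_z)
E
```

```text
top [0.24 0.01 1.47]
file 0.64 [288. 198.] 406 [ 0.507 -0.12   0.024] [ 0.431 -0.144  0.008] [ 0.596 -0.099  0.079]
file 0.61 [249. 244.] 216 [0.355 0.012 0.009] [ 0.334 -0.034 -0.006] [0.376 0.067 0.048]
vice 0.66 [142. 171.] 371 [0.643 0.366 0.046] [ 0.615  0.337 -0.003] [0.688 0.409 0.053]
vice 0.63 [201. 213.] 1219 [0.482 0.175 0.057] [0.401 0.132 0.01 ] [0.567 0.226 0.1  ]
vice 0.27 [248. 217.] 210 [0.462 0.022 0.004] [ 0.449 -0.068 -0.006] [0.48  0.083 0.012]
rest 0.72 [289. 202.] 952 [ 0.499 -0.131  0.009] [ 0.402 -0.17   0.002] [ 0.615 -0.084  0.018]
plate 0.5 [196. 209.] 67 [0.493 0.183 0.094] [0.487 0.156 0.064] [0.499 0.207 0.107]
grease_pot 0.87 [144. 172.] 346 [0.642 0.365 0.046] [0.615 0.337 0.008] [0.675 0.396 0.053]
pedal 0.8 [156. 237.] 471 [0.42  0.33  0.017] [ 0.372  0.285 -0.002] [0.46  0.381 0.025]
wrench_13 0.51 [248. 218.] 105 [0.463 0.018 0.004] [ 0.457 -0.05  -0.003] [0.473 0.076 0.012]
tape_measure 0.76 [347. 158.] 248 [ 0.617 -0.353  0.055] [ 0.59  -0.376  0.005] [ 0.654 -0.336  0.066]
tape_measure 0.39 [285. 198.] 354 [ 0.505 -0.119  0.025] [ 0.432 -0.142 
[... 1377 characters left out ...]
 array([ 9.14670167e-01,  1.80816332e-01,  1.60702328e+00,  3.40575086e-05,
        1.35380742e+00, -2.06289651e-01]), 'dq': array([-1.14509838e-03,  9.51261360e-04, -2.53516048e-04,  7.84297547e-04,
        8.17437288e-06, -2.27778670e-04]), 'joint_efforts': array([-2.66937177e-04, -4.44855094e+01, -3.51683593e+01, -3.60598042e-04,
        8.17371383e-04, -8.61338435e-06]), 'eef_pos': array([0.24999019, 0.51781358, 0.231268  ]), 'eef_rot': array([-2.64722179e-05,  2.23030250e-01,  9.74811524e-01, -1.77517214e-05]), 'wrist_force': array([-0.12385626, -0.8398497 , -0.16460004]), 'torque': array([-0.00898539,  0.03480268,  0.05443143]), 'grasp_force': 0.0, 'opening': 1.0025230498401905} 0.0187
```

```bash
python3 - <<'E'
from h import *
a=np.load("/tmp/top.npz");b=np.load("/tmp/scene.npz")
A=cv2.resize(a["im"][120:280,110:390],(800,457),interpolation=2)
cv2.imwrite("pics/t1.png",A[:,:,::-1])
B=cv2.resize(b["im"][100:340,110:390],(700,600),interpolation=2)
cv2.imwrite("pics/s1.png",B[:,:,::-1])
# combined cloud
P=np.concatenate([cloud(z["d"],z["K"],z["M"])[z["d"]>0] for z in (a,b)])
for nm,z in(("top",a),("scene",b)):
    W=cloud(z["d"],z["K"],z["M"]); P=W[z["d"]>0]
    def sel(x0,x1,y0,y1,z0,z1):
        m=(P[:,0]>x0)&(P[:,0]<x1)&(P[:,1]>y0)&(P[:,1]<y1)&(P[:,2]>z0)&(P[:,2]<z1);return P[m]
    def rep(t,p):
        if len(p)<5: print(nm,t,len(p));return
        (c,s,an)=cv2.minAreaRect((p[:,:2]*1000).astype(np.float32)); print(nm,t,len(p),np.round(c,1),np.round(s,1),round(an,1),p[:,2].max().round(3),np.median(p[:,2]).round(4))
    rep("grip",sel(.4,.62,-.18,-.07,.06,.095)); rep("file all",sel(.4,.62,-.17,-.085,.022,.095))
    rep("rest",sel(.36,.66,-.2,-.05,.006,.03)); rep("plate",sel(.45,.55,.13,.24,.08,.125)); rep("jaws",sel(.4,.6,.1,.26,.045,.075)); rep("vicesole",sel(.38,.6,.1,.28,.008,.04))
    rep("bench",sel(.55,.65,-.02,.05,-.02,.02))
E
```

```text
top grip 104 [ 515.2 -122.5] [44.5 25.5] 76.5 0.084 0.0734
top file all 255 [ 507.5 -120.4] [ 45.  149.3] 76.5 0.084 0.034
top rest 1096 [ 507.1 -120.5] [297. 143.] 2.0 0.03 0.0109
top plate 52 [494.1 181.4] [ 5.4 55.6] 11.4 0.108 0.1002
top jaws 687 [464.3 175.3] [140.8  83.9] 11.1 0.074 0.0633
top vicesole 438 [487.4 194.6] [174.7 170.6] 0.8 0.04 0.0224
top bench 534 [600.  15.] [99.9 69.8] 0.1 0.008 -0.0017
scene grip 146 [ 514.3 -126. ] [44.4 25. ] 79.1 0.082 0.0756
scene file all 441 [ 507.7 -124.3] [ 44.2 149.1] 74.4 0.082 0.0358
scene rest 1661 [ 520.4 -122.5] [133.3 277. ] 84.9 0.03 0.0125
scene plate 95 [495.2 177.3] [ 9.3 56.3] 14.5 0.112 0.0957
scene jaws 654 [464.  171.1] [142.6  87.5] 13.3 0.075 0.0627
scene vicesole 490 [495.1 193.8] [162.3 188.2] 84.0 0.04 0.0211
scene bench 508 [599.7  15. ] [99.3 69.7] 0.1 0.009 0.0017
```

View pics/t1.png

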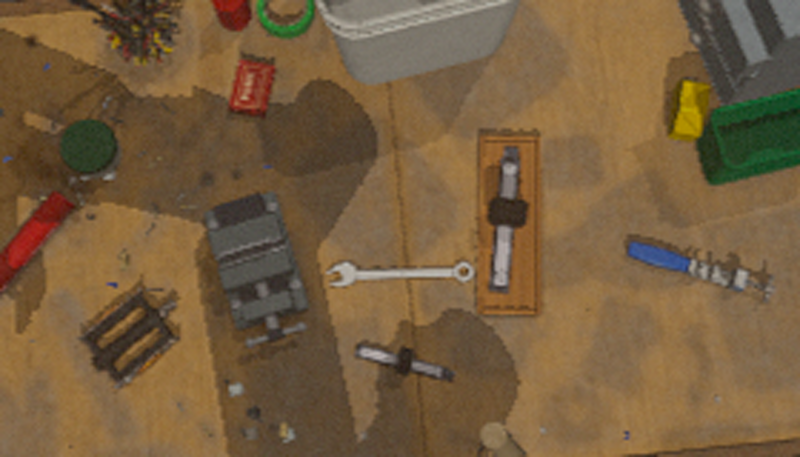

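View pics/s1.png

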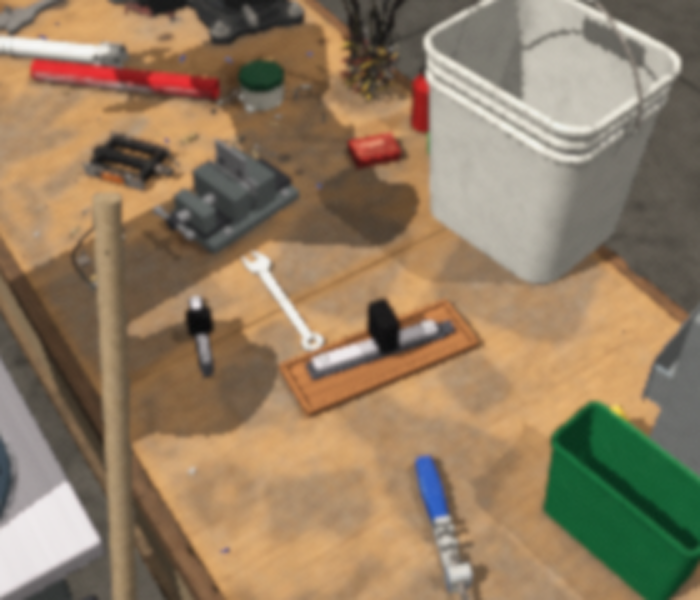

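```bash
python3 - <<'E'
from h import *
print(np.array(ctrl.camera_params("wrist")["mount"]).round(3).tolist())
for nm in("top","scene"):
    z=np.load(f"/tmp/{nm}.npz");W=cloud(z["d"],z["K"],z["M"]);P=W[z["d"]>0]
    H=P[(P[:,2]>.11)&(P[:,0]<1.0)&(abs(P[:,1])<.8)]
    c=np.round(H/0.1).astype(int);k,i,n=np.unique(c[:,:2],axis=0,return_inverse=True,return_counts=True)
    print(nm,[(*(kk/10),round(float(H[i.ravel()==j,2].max()),2)) for j,kk in enumerate(k) if n[j]>4])
    # rail strip yaw fit: points on file top away from grip
    m=(P[:,2]>.019)&(P[:,2]<.045)&(P[:,0]>.41)&(P[:,0]<.61)&(P[:,1]>-.165)&(P[:,1]<-.09)
    p=P[m]; 
    for t,q in(("rail",p),("rear",p[p[:,0]<.49]),("front",p[p[:,0]>.54])):
        v=cv2.fitLine((q[:,:2]*1000).astype(np.float32),cv2.DIST_HUBER,0,.01,.01).ravel(); print(t,len(q),np.degrees(np.arctan(v[1]/v[0])).round(1),q.mean(0).round(4),q[:,0].min().round(3),q[:,0].max().round(3))
    q=P[(P[:,2]>.065)&(P[:,2]<.095)&(P[:,0]>.45)&(P[:,0]<.58)&(P[:,1]>-.18)&(P[:,1]<-.07)]
    print("griptop",q.mean(0),cv2.minAreaRect((q[:,:2]*1000).astype(np.float32)))
E
```

```text
[[-0.0, -0.959, -0.282, 0.071], [1.0, -0.0, 0.001, -0.001], [-0.002, -0.282, 0.959, -0.142], [0.0, 0.0, 0.0, 1.0]]
top [(np.float64(0.0), np.float64(-0.1), 0.39), (np.float64(0.0), np.float64(0.0), 0.4), (np.float64(0.0), np.float64(0.1), 0.39), (np.float64(0.1), np.float64(-0.1), 0.38), (np.float64(0.1), np.float64(0.0), 0.39), (np.float64(0.1), np.float64(0.2), 0.7), (np.float64(0.1), np.float64(0.3), 0.7), (np.float64(0.1), np.float64(0.4), 0.67), (np.float64(0.1), np.float64(0.5), 0.62), (np.float64(0.2), np.float64(-0.1), 0.34), (np.float64(0.2), np.float64(0.0), 0.3), (np.float64(0.2), np.float64(0.3), 0.65), (np.float64(0.2), np.float64(0.4), 0.65), (np.float64(0.2), np.float64(0.5), 0.62), (np.float64(0.3), np.float64(-0.1), 0.34), (np.float64(0.3), np.float64(0.0), 0.33), (np.float64(0.3), np.float64(0.4), 0.61), (np.float64(0.3), np.float64(0.5), 0.61), (np.float64(0.5), np.float64(-0.5), 0.13), (np.float64(0.5), np.float64(-0.4), 0.13), (np.float64(0.5), np.float64(0.5), 0.13), (np.float64(0.5), np.float64(0.6), 0.13), (np.float64(0.6), np.float64(-0.5), 0.4), (np.float64(
[... 3628 characters left out ...]
t64(0.3), 0.22), (np.float64(0.8), np.float64(0.5), 0.15), (np.float64(0.8), np.float64(0.6), 0.16), (np.float64(0.9), np.float64(-0.6), 0.27), (np.float64(0.9), np.float64(-0.5), 0.27), (np.float64(0.9), np.float64(-0.2), 0.27), (np.float64(0.9), np.float64(-0.1), 0.27), (np.float64(0.9), np.float64(0.0), 0.27), (np.float64(0.9), np.float64(0.1), 0.27), (np.float64(0.9), np.float64(0.6), 0.15)]
rail 288 -12.0 [ 0.5012 -0.1254  0.0272] 0.426 0.601
rear 131 -14.8 [ 0.4606 -0.1167  0.0253] 0.426 0.49
front 81 -8.8 [ 0.5611 -0.1354  0.0262] 0.54 0.601
griptop [ 0.51302704 -0.1278258   0.07516851] ((514.2910766601562, -125.960205078125), (44.37946319580078, 25.03798484802246), 79.10877227783203)
```

```bash
cat >> h.py <<'E'
def plan(p,yaw,n,start=None,jaw=1):
    """rows from now to TCP p, tool-y yaw (deg), tool down; prints rounded rows"""
    o=ctrl.get_obs();T=T_tool(o) if start is None else start
    y0=np.degrees(np.arctan2(T[1,1],T[0,1]));dy=(yaw-y0+180)%360-180
    dp=np.array(p)-T[:3,3];Rm=T[:3,:3].copy();out=[]
    for i in range(n):
        out.append(((Rm.T@dp/n*1).round(1).tolist(),round(-dy/n,2)))
        Rm=R.from_euler("z",dy/n,degrees=True).as_matrix()@Rm
    for r in out: print(r)
E
python3 - <<'E'
from h import *
plan([.505,-.122,.24],-12.5,15)
for nm in("top","scene"):
    z=np.load(f"/tmp/{nm}.npz");W=cloud(z["d"],z["K"],z["M"]);P=W[z["d"]>0]
    q=P[(P[:,0]>.2)&(P[:,0]<.36)&(P[:,1]>-.2)&(P[:,1]<.03)&(P[:,2]>.1)];print(q.min(0),q.max(0),np.median(q[q[:,2]>.28],0))
E
```

```text
([-0.0, -0.0, -0.0], np.float64(5.12))
([-0.0, -0.0, -0.0], np.float64(5.12))
([-0.0, -0.0, -0.0], np.float64(5.12))
([-0.0, -0.0, -0.0], np.float64(5.12))
([-0.0, -0.0, -0.0], np.float64(5.12))
([-0.0, -0.0, -0.0], np.float64(5.12))
([-0.0, -0.0, -0.0], np.float64(5.12))
([-0.0, -0.0, -0.0], np.float64(5.12))
([-0.0, -0.0, -0.0], np.float64(5.12))
([-0.0, 0.0, -0.0], np.float64(5.12))
([-0.0, 0.0, -0.0], np.float64(5.12))
([-0.0, 0.0, -0.0], np.float64(5.12))
([-0.0, 0.0, -0.0], np.float64(5.12))
([-0.0, 0.0, -0.0], np.float64(5.12))
([-0.0, 0.0, -0.0], np.float64(5.12))
[ 0.20049772 -0.12394207  0.10773902] [ 0.26711927 -0.03761518  0.33590148] [ 0.24976079 -0.06320163  0.3261544 ]
[ 0.20012765 -0.12923256  0.10017423] [ 0.26885986 -0.03913034  0.33704912] [ 0.24772867 -0.07417307  0.3121301 ]
```

```bash
sed -i 's#Rm.T@dp/n\*1)#Rm.T@dp/n*1000)#; s#round(-dy/n,2)#float(round(-dy/n,2))#' h.py
python3 - <<'E'
from h import *
plan([.505,-.122,.24],-12.5,15)
E
```

```text
([-33.9, -31.0, -0.6], 5.12)
([-36.5, -27.9, -0.6], 5.12)
([-38.8, -24.5, -0.6], 5.12)
([-40.9, -21.0, -0.6], 5.12)
([-42.6, -17.2, -0.6], 5.12)
([-43.9, -13.4, -0.6], 5.12)
([-44.9, -9.4, -0.6], 5.12)
([-45.6, -5.3, -0.6], 5.12)
([-45.9, -1.3, -0.6], 5.12)
([-45.8, 2.8, -0.6], 5.12)
([-45.4, 6.9, -0.6], 5.12)
([-44.6, 10.9, -0.6], 5.12)
([-43.4, 14.9, -0.6], 5.12)
([-41.9, 18.7, -0.6], 5.12)
([-40.1, 22.3, -0.6], 5.12)
```

Call:
{"api": "apply_moves", "payload": {
  "moves": [
    {"jaw": 1, "offset": [-34, -31, -1], "rot": [0, 0, 5.1]},
    {"jaw": 1, "offset": [-36.5, -28, -1], "rot": [0, 0, 5.1]},
    {"jaw": 1, "offset": [-39, -24.5, -1], "rot": [0, 0, 5.1]},
    {"jaw": 1, "offset": [-41, -21, 0], "rot": [0, 0, 5.1]},
    {"jaw": 1, "offset": [-42.5, -17, 0], "rot": [0, 0, 5.1]}
  ]
}}

```text
time_s: 1.72
eef_pos: [0.336, 0.3031, 0.2345]
eef_rot: [0.0, 0.434, 0.901, 0.0]
wrist_force: [0.8, 1.0, -0.2]
opening: 1.0
grasp_force: 0.0
```

Call:
{"api": "apply_moves", "payload": {
  "moves": [
    {"jaw": 1, "offset": [-44, -13.5, -1], "rot": [0, 0, 5.1]},
    {"jaw": 1, "offset": [-45, -9.5, -1], "rot": [0, 0, 5.1]},
    {"jaw": 1, "offset": [-45.5, -5, -1], "rot": [0, 0, 5.1]},
    {"jaw": 1, "offset": [-46, -1, 0], "rot": [0, 0, 5.1]},
    {"jaw": 1, "offset": [-46, 3, 0], "rot": [0, 0, 5.1]}
  ]
}}

```text
time_s: 2.35
eef_pos: [0.4221, 0.0898, 0.2376]
eef_rot: [0.0, 0.622, 0.783, 0.0]
wrist_force: [1.2, 0.3, 0.6]
opening: 1.002
grasp_force: 0.0
```

Call:
{"api": "apply_moves", "payload": {
  "moves": [
    {"jaw": 1, "offset": [-45.5, 7, -1], "rot": [0, 0, 5.1]},
    {"jaw": 1, "offset": [-44.5, 11, -1], "rot": [0, 0, 5.1]},
    {"jaw": 1, "offset": [-43.5, 15, -1], "rot": [0, 0, 5.1]},
    {"jaw": 1, "offset": [-42, 18.5, 0], "rot": [0, 0, 5.1]},
    {"jaw": 1, "offset": [-40, 22, 0], "rot": [0, 0, 5.1]}
  ]
}}

```text
time_s: 2.98
eef_pos: [0.5075, -0.1232, 0.2405]
eef_rot: [0.0, 0.78, 0.626, 0.0]
wrist_force: [1.0, -0.3, -0.0]
opening: 1.001
grasp_force: 0.0
```

```bash
python3 - <<'E'
from h import *
im,d,K,M=cam("wrist"); np.savez("/tmp/w1.npz",im=im,d=d,K=K,M=M); cv2.imwrite("pics/w1.png",im[:,:,::-1])
W=cloud(d,K,M);P=W[d>0]
def sel(x0,x1,y0,y1,z0,z1):
    m=(P[:,0]>x0)&(P[:,0]<x1)&(P[:,1]>y0)&(P[:,1]<y1)&(P[:,2]>z0)&(P[:,2]<z1);return P[m]
q=sel(.47,.56,-.16,-.09,.067,.082);print("grip",len(q),q.mean(0),cv2.minAreaRect((q[:,:2]*1000).astype(np.float32)))
p=sel(.42,.61,-.165,-.09,.019,.04)
for t,q in(("rail",p),("rear",p[p[:,0]<.49]),("front",p[p[:,0]>.54])):
    print(t,len(q));
    if len(q)>20:
        v=cv2.fitLine((q[:,:2]*1000).astype(np.float32),cv2.DIST_HUBER,0,.01,.01).ravel(); print(np.degrees(np.arctan(v[1]/v[0])).round(1),q.mean(0).round(4),q.min(0),q.max(0))
r=ctrl.outline_of("wrist","rest")
for x in r[:2]:
    q=W[x["region"]&(d>0)];q=q[(q[:,2]>.004)&(q[:,2]<.02)];print(x["score"],len(q),cv2.minAreaRect((q[:,:2]*1000).astype(np.float32)))
E
```

```text
grip 836 [ 0.51572033 -0.12285891  0.07353317] ((515.8352661132812, -123.90058898925781), (43.00088882446289, 25.300792694091797), 77.33808135986328)
rail 1166
-11.6 [ 0.5054 -0.1209  0.0248] [ 0.4332076  -0.1448966   0.01903354] [ 0.58116015 -0.10047611  0.03990115]
rear 542
-12.7 [ 0.463  -0.1126  0.0246] [ 0.4332076  -0.12649137  0.01907185] [ 0.48997863 -0.10047611  0.02927938]
front 390
-12.8 [ 0.5601 -0.1326  0.0247] [ 0.5400479  -0.1448966   0.01903354] [ 0.58116015 -0.12185682  0.02898902]
0.81 6317 ((508.94537353515625, -129.1073760986328), (76.1886978149414, 220.26588439941406), 83.15470886230469)
```

View pics/w1.png

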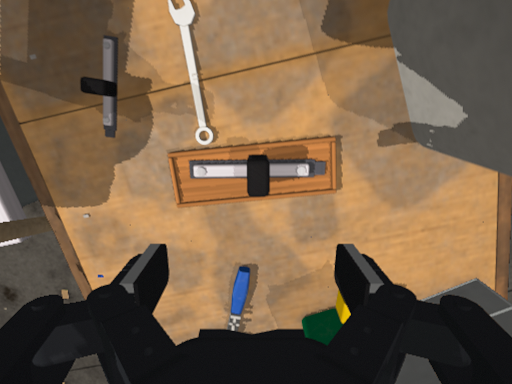

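Call:
{"api": "apply_moves", "payload": {
  "moves": [
    {"jaw": 1, "offset": [1.5, 8.2, 50], "rot": [0, 0, 0.2]},
    {"jaw": 1, "offset": [0, 0, 55], "rot": [0, 0, 0]},
    {"jaw": 1, "offset": [0, 0, 50], "rot": [0, 0, 0]},
    {"jaw": 1, "offset": [0, 0, 33], "rot": [0, 0, 0]},
    {"jaw": 1, "offset": [0, 0, 17.5], "rot": [0, 0, 0]}
  ]
}}

```text
time_s: 3.7
eef_pos: [0.5141, -0.1208, 0.033]
eef_rot: [-0.001, 0.779, 0.626, -0.001]
wrist_force: [0.7, 1.1, -0.2]
opening: 1.0
grasp_force: 0.0
```

Call:
{"api": "apply_moves", "payload": {
  "moves": [
    {"jaw": 0.6, "offset": [0, 0, 0], "rot": [0, 0, 0]},
    {"jaw": 0.35, "offset": [0, 0, 0], "rot": [0, 0, 0]},
    {"jaw": 0.25, "offset": [0, 0, 0], "rot": [0, 0, 0]},
    {"jaw": 0, "offset": [0, 0, 0], "rot": [0, 0, 0]},
    {"jaw": 0, "offset": [0, 0, 0], "rot": [0, 0, 0]}
  ]
}}

```text
time_s: 4.32
eef_pos: [0.5165, -0.1225, 0.0364]
eef_rot: [0.001, 0.78, 0.626, 0.001]
wrist_force: [-0.8, 0.8, 6.5]
opening: 0.295
grasp_force: 60.9
```

Call:
{"api": "apply_moves", "payload": {
  "moves": [
    {"jaw": 0, "offset": [0, 0, 0], "rot": [0, 0, 0]},
    {"jaw": 0, "offset": [0, 0, 0], "rot": [0, 0, 0]},
    {"jaw": 0, "offset": [0, 0, 0], "rot": [0, 0, 0]},
    {"jaw": 0, "offset": [0, 0, 0], "rot": [0, 0, 0]},
    {"jaw": 0, "offset": [0, 0, 0], "rot": [0, 0, 0]}
  ]
}}

```text
time_s: 4.95
eef_pos: [0.5165, -0.1225, 0.0364]
eef_rot: [0.001, 0.78, 0.626, 0.001]
wrist_force: [-0.3, 1.0, 6.6]
opening: 0.294
grasp_force: 60.9
```

Call:
{"api": "apply_moves", "payload": {
  "moves": [
    {"jaw": 0, "offset": [0, 0, -5], "rot": [0, 0, 0]},
    {"jaw": 0, "offset": [0, 0, -15], "rot": [0, 0, 0]},
    {"jaw": 0, "offset": [0, 0, -30], "rot": [0, 0, 0]},
    {"jaw": 0, "offset": [0, 0, -40], "rot": [0, 0, 0]},
    {"jaw": 0, "offset": [0, 0, -40], "rot": [0, 0, 0]}
  ]
}}

```text
time_s: 5.58
eef_pos: [0.515, -0.1217, 0.1665]
eef_rot: [-0.0, 0.78, 0.626, -0.0]
wrist_force: [0.8, -0.1, -3.1]
opening: 0.297
grasp_force: 59.6
```

```bash
python3 - <<'E'
from h import *
plan([.44,.06,.24],12,5)
E
```

```text
([32.3, -22.5, -14.7], -4.89)
([34.1, -19.7, -14.7], -4.89)
([35.6, -16.7, -14.7], -4.89)
([36.9, -13.6, -14.7], -4.89)
([37.9, -10.4, -14.7], -4.89)
```

Call:
{"api": "apply_moves", "payload": {
  "moves": [
    {"jaw": 0, "offset": [32, -22.5, -15], "rot": [0, 0, -4.9]},
    {"jaw": 0, "offset": [34, -20, -15], "rot": [0, 0, -4.9]},
    {"jaw": 0, "offset": [35.5, -17, -15], "rot": [0, 0, -4.9]},
    {"jaw": 0, "offset": [37, -13.5, -12], "rot": [0, 0, -4.9]},
    {"jaw": 0, "offset": [38, -10, -8], "rot": [0, 0, -4.9]}
  ]
}}

```text
time_s: 6.2
eef_pos: [0.4394, 0.0608, 0.2311]
eef_rot: [0.001, 0.628, 0.778, 0.0]
wrist_force: [0.6, -0.2, -3.3]
opening: 0.293
grasp_force: 59.7
```

```bash
python3 - <<'E'
from h import *
im,d,K,M=cam("wrist"); np.savez("/tmp/w2.npz",im=im,d=d,K=K,M=M); cv2.imwrite("pics/w2.png",im[:,:,::-1])
T=T_tool(ctrl.get_obs());print(T.round(4))
W=cloud(d,K,M);P=W[d>0]
def sel(x0,x1,y0,y1,z0,z1):
    m=(P[:,0]>x0)&(P[:,0]<x1)&(P[:,1]>y0)&(P[:,1]<y1)&(P[:,2]>z0)&(P[:,2]<z1);return P[m]
for z0,z1 in((.08,.125),(.095,.125),(.055,.074)):
    q=sel(.38,.58,.12,.25,z0,z1);print(len(q),q.mean(0),cv2.minAreaRect((q[:,:2]*1000).astype(np.float32)),np.percentile(q[:,2],[50,90,98]))
# held file in tool coords
q=(P-T[:3,3])@T[:3,:3]
m=(abs(q[:,0])<.03)&(abs(q[:,1])<.12)&(q[:,2]>-.0)&(q[:,2]<.05);f=q[m]
print("held",len(f),f.min(0),f.max(0),cv2.fitLine((f[:,:2]*1000).astype(np.float32),cv2.DIST_HUBER,0,.01,.01).ravel())
for s in(f[f[:,1]<-.03],f[f[:,1]>.03]): print(len(s), s.mean(0) if len(s) else"",np.percentile(s[:,2],[5,50,95]) if len(s) else "")
E
```

```text
[[-2.162e-01  9.764e-01  5.000e-04  4.378e-01]
 [ 9.763e-01  2.162e-01  3.200e-03  6.450e-02]
 [ 3.000e-03  1.200e-03 -1.000e+00  2.317e-01]
 [ 0.000e+00  0.000e+00  0.000e+00  1.000e+00]]
824 [0.49364319 0.18005335 0.0971992 ] ((495.04498291015625, 179.52561950683594), (5.806819438934326, 55.521148681640625), 11.355363845825195) [0.10110224 0.10422235 0.10495896]
545 [0.49412948 0.1802659  0.10216207] ((494.982666015625, 179.50660705566406), (5.550540447235107, 55.52320861816406), 12.192009925842285) [0.10317594 0.104476   0.10504809]
6482 [0.48287974 0.17785958 0.06407018] ((464.313720703125, 173.48870849609375), (139.60044860839844, 83.8090591430664), 11.994271278381348) [0.0654583  0.06684047 0.06788976]
held 8124 [-1.82054720e-02 -8.92730412e-02  3.77108394e-06] [0.0163741  0.09120177 0.03010601] [ 0.01068257 -0.99994296  0.05814257 -4.1168556 ]
3445 [-0.00194453 -0.05725253  0.01670755] [0.00962207 0.01337269 0.02580987]
3348 [-0.00264024  0.05794622  0.01875881] [0.00964204 0.02060295 0.02612541]
```

View pics/w2.png

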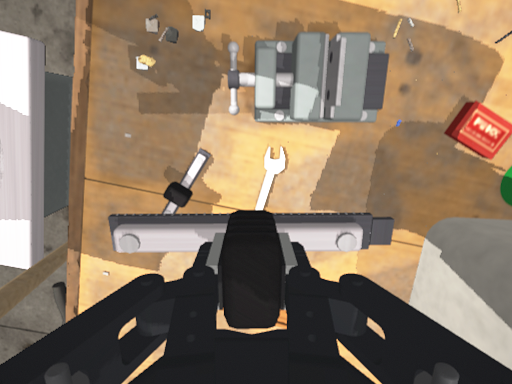

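Call:
{"api": "apply_moves", "payload": {
  "moves": [
    {"jaw": 0, "offset": [25, 1.5, 10], "rot": [0, 0, 0.5]},
    {"jaw": 0, "offset": [30, 1.5, 20], "rot": [0, 0, 0]},
    {"jaw": 0, "offset": [30, 1.5, 25], "rot": [0, 0, 0]},
    {"jaw": 0, "offset": [15.5, 1.2, 22], "rot": [0, 0, 0]},
    {"jaw": 0, "offset": [0, 0, 0], "rot": [0, 0, 0]}
  ]
}}

```text
time_s: 6.88
eef_pos: [0.4235, 0.1598, 0.1516]
eef_rot: [-0.001, 0.632, 0.775, -0.001]
wrist_force: [0.3, -1.0, -3.4]
opening: 0.294
grasp_force: 59.7
```

```bash
cat >> h.py <<'E'
def st():
    o=ctrl.get_obs();T=T_tool(o);e=np.radians(12.0);u=np.array([np.cos(e),np.sin(e)]);v=np.array([-u[1],u[0]])
    dp=T[:2,3]-[.495,.1795];F=np.array(o["wrist_force"])
    print("t %.2f along %.1f across %.1f z %.2f | F along %.1f across %.1f z %.1f | yaw %.2f tilt %.2f %.2f  grip %.0f"%(o["time_s"],dp@u*1e3,dp@v*1e3,T[2,3]*1e3,F[:2]@u,F[:2]@v,F[2],np.degrees(np.arctan2(T[1,1],T[0,1])),np.degrees(T[2,0]),np.degrees(T[2,1]),o["grasp_force"]),"torque",np.round(o["torque"],2))
E
python3 -c "from h import *;st()"
```

```text
t 6.88 along -74.1 across -4.4 z 151.56 | F along 0.1 across -1.0 z -3.4 | yaw 11.63 tilt 0.02 -0.23  grip 60 torque [ 0.   -0.08  0.01]
```

Call:
{"api": "apply_moves", "payload": {
  "moves": [
    {"jaw": 0, "offset": [4, -1.5, 4], "rot": [0, 0, -0.3]},
    {"jaw": 0, "offset": [0, 0, 4], "rot": [0, 0, 0]},
    {"jaw": 0, "offset": [0, 0, 4], "rot": [0, 0, 0]},
    {"jaw": 0, "offset": [0, 0, 3], "rot": [0, 0, 0]},
    {"jaw": 0, "offset": [0, 0, 0], "rot": [0, 0, 0]}
  ]
}}

```text
time_s: 7.5
eef_pos: [0.423, 0.1627, 0.1376]
eef_rot: [-0.0, 0.631, 0.776, -0.0]
wrist_force: [0.4, -0.5, -3.7]
opening: 0.294
grasp_force: 59.8
```

```bash
python3 -c "from h import *;st()"
```

```text
t 7.50 along -73.9 across -1.5 z 137.57 | F along 0.3 across -0.5 z -3.7 | yaw 11.81 tilt 0.00 -0.03  grip 60 torque [0.06 0.01 0.05]
```

Call:
{"api": "apply_moves", "payload": {
  "moves": [
    {"jaw": 0, "offset": [1.5, -1, 1], "rot": [0, 0, -0.2]},
    {"jaw": 0, "offset": [0, 0, 1], "rot": [0, 0, 0]},
    {"jaw": 0, "offset": [0, 0, 1], "rot": [0, 0, 0]},
    {"jaw": 0, "offset": [0, 0, 0], "rot": [0, 0, 0]},
    {"jaw": 0, "offset": [0, 0, 0], "rot": [0, 0, 0]}
  ]
}}

```text
time_s: 8.12
eef_pos: [0.4219, 0.1641, 0.1348]
eef_rot: [0.0, 0.629, 0.777, 0.0]
wrist_force: [-0.2, 0.9, -3.7]
opening: 0.298
grasp_force: 59.8
```

```bash
python3 -c "from h import *;st()"
```

```text
t 8.12 along -74.7 across 0.2 z 134.81 | F along 0.0 across 0.9 z -3.7 | yaw 12.03 tilt -0.00 0.00  grip 60 torque [ 0.04 -0.03  0.  ]
```

Call:
{"api": "apply_moves", "payload": {
  "moves": [
    {"jaw": 0, "offset": [0, 0, 0.8], "rot": [0, 0, 0]},
    {"jaw": 0, "offset": [0, 0, 0.8], "rot": [0, 0, 0]},
    {"jaw": 0, "offset": [0, 0, 0.6], "rot": [0, 0, 0]},
    {"jaw": 0, "offset": [0, 0, 0], "rot": [0, 0, 0]},
    {"jaw": 0, "offset": [0, 0, 0], "rot": [0, 0, 0]}
  ]
}}

```text
time_s: 8.75
eef_pos: [0.4218, 0.1641, 0.1326]
eef_rot: [-0.0, 0.629, 0.777, -0.0]
wrist_force: [0.7, 0.4, -3.0]
opening: 0.3
grasp_force: 59.8
```

```bash
python3 -c "from h import *;st()"
```

```text
t 8.75 along -74.8 across 0.2 z 132.58 | F along 0.8 across 0.3 z -3.0 | yaw 12.03 tilt -0.00 -0.00  grip 60 torque [-0.03 -0.01  0.  ]
```

Call:
{"api": "apply_moves", "payload": {
  "moves": [
    {"jaw": 0, "offset": [0, 0, 0.8], "rot": [0, 0, 0]},
    {"jaw": 0, "offset": [0, 0, 0.7], "rot": [0, 0, 0]},
    {"jaw": 0, "offset": [0, 0, 0], "rot": [0, 0, 0]},
    {"jaw": 0, "offset": [0, 0, 0], "rot": [0, 0, 0]},
    {"jaw": 0, "offset": [0, 0, 0], "rot": [0, 0, 0]}
  ]
}}

```text
time_s: 9.38
eef_pos: [0.4222, 0.1642, 0.1314]
eef_rot: [0.0, 0.629, 0.777, 0.0]
wrist_force: [-0.8, -0.4, 2.0]
opening: 0.299
grasp_force: 60.6
```

```bash
python3 -c "from h import *;st()"
```

```text
t 9.38 along -74.4 across 0.1 z 131.40 | F along -0.9 across -0.2 z 2.0 | yaw 12.03 tilt -0.00 0.05  grip 61 torque [ 0.02 -0.32  0.04]
```

Call:
{"api": "apply_moves", "payload": {
  "moves": [
    {"jaw": 0, "offset": [0, 4, 0.6], "rot": [0, 0, 0]},
    {"jaw": 0, "offset": [0, 10, 0], "rot": [0, 0, 0]},
    {"jaw": 0, "offset": [0, 13, 0], "rot": [0, 0, 0]},
    {"jaw": 0, "offset": [0, 13, 0], "rot": [0, 0, 0]},
    {"jaw": 0, "offset": [0, 13, 0], "rot": [0, 0, 0]}
  ]
}}

```text
time_s: 10.0
eef_pos: [0.4731, 0.1751, 0.1306]
eef_rot: [-0.001, 0.629, 0.777, -0.001]
wrist_force: [-7.0, -1.6, 8.5]
opening: 0.294
grasp_force: 61.4
```

```bash
python3 -c "from h import *;st()"
```

```text
t 10.00 along -22.4 across 0.3 z 130.58 | F along -7.2 across -0.1 z 8.5 | yaw 12.04 tilt 0.00 -0.17  grip 61 torque [-0.18  1.06  0.02]
```

Call:
{"api": "apply_moves", "payload": {
  "moves": [
    {"jaw": 0, "offset": [0, 13, -0.3], "rot": [0, 0, 0]},
    {"jaw": 0, "offset": [0, 13, 0], "rot": [0, 0, 0]},
    {"jaw": 0, "offset": [0, 13, 0], "rot": [0, 0, 0]},
    {"jaw": 0, "offset": [0, 13, 0], "rot": [0, 0, 0]},
    {"jaw": 0, "offset": [0, 13, 0], "rot": [0, 0, 0]}
  ]
}}

```text
time_s: 10.62
eef_pos: [0.5361, 0.1886, 0.1305]
eef_rot: [-0.001, 0.629, 0.777, -0.002]
wrist_force: [-5.2, -0.8, 5.7]
opening: 0.297
grasp_force: 61.1
```

```bash
python3 -c "from h import *;st()"
```

```text
t 10.62 along 42.1 across 0.4 z 130.46 | F along -5.3 across 0.3 z 5.7 | yaw 12.04 tilt 0.01 -0.26  grip 61 torque [-0.33  1.53 -0.03]
```

Call:
{"api": "apply_moves", "payload": {
  "moves": [
    {"jaw": 0, "offset": [0, 12, 0.2], "rot": [0, 0, 0]},
    {"jaw": 0, "offset": [0, 11, 0.1], "rot": [0, 0, 0]},
    {"jaw": 0, "offset": [0, 7, 0], "rot": [0, 0, 0]},
    {"jaw": 0, "offset": [0, 2, 0], "rot": [0, 0, 0]},
    {"jaw": 0, "offset": [0, 0, 0], "rot": [0, 0, 0]}
  ]
}}

```text
time_s: 11.25
eef_pos: [0.5669, 0.1951, 0.13]
eef_rot: [-0.002, 0.629, 0.777, -0.002]
wrist_force: [-6.2, -2.2, 6.7]
opening: 0.298
grasp_force: 61.2
```

```bash
python3 -c "from h import *;st()"
```

```text
t 11.25 along 73.6 across 0.4 z 130.01 | F along -6.5 across -0.9 z 6.7 | yaw 12.04 tilt 0.01 -0.30  grip 61 torque [-0.37  1.8  -0.03]
```

Call:
{"api": "apply_moves", "payload": {
  "moves": [
    {"jaw": 0, "offset": [0, 0, -5], "rot": [0, 0, 0]},
    {"jaw": 0, "offset": [0, 0, -12], "rot": [0, 0, 0]},
    {"jaw": 0, "offset": [0, 0, -13], "rot": [0, 0, 0]},
    {"jaw": 0, "offset": [0, -25, 0], "rot": [0, 0, 0]},
    {"jaw": 0, "offset": [0, -40, 0], "rot": [0, 0, 0]}
  ]
}}

```text
time_s: 11.88
eef_pos: [0.5057, 0.1817, 0.1618]
eef_rot: [0.001, 0.629, 0.777, 0.001]
wrist_force: [1.0, 0.8, -2.1]
opening: 0.298
grasp_force: 60.2
```

Call:
{"api": "apply_moves", "payload": {
  "moves": [
    {"jaw": 0, "offset": [0, -40, 0], "rot": [0, 0, 0]},
    {"jaw": 0, "offset": [0, -30, 0], "rot": [0, 0, 0]},
    {"jaw": 0, "offset": [0, -15, 8], "rot": [0, 0, 0]},
    {"jaw": 0, "offset": [0, 0, 10], "rot": [0, 0, 0]},
    {"jaw": 0, "offset": [0, 0, 7], "rot": [0, 0, 0]}
  ]
}}

```text
time_s: 12.5
eef_pos: [0.4227, 0.1642, 0.1356]
eef_rot: [0.001, 0.629, 0.777, 0.001]
wrist_force: [-0.0, 0.6, -4.4]
opening: 0.301
grasp_force: 60.2
```

```bash
python3 -c "from h import *;st()"
```

```text
t 12.50 along -73.9 across 0.1 z 135.60 | F along 0.1 across 0.6 z -4.4 | yaw 12.02 tilt -0.01 0.08  grip 60 torque [0.01 0.02 0.02]
```

Call:
{"api": "apply_moves", "payload": {
  "moves": [
    {"jaw": 0, "offset": [0, -1, 2.3], "rot": [0, 0, 0]},
    {"jaw": 0, "offset": [0, 0, 1], "rot": [0, 0, 0]},
    {"jaw": 0, "offset": [0, 0, 0.8], "rot": [0, 0, 0]},
    {"jaw": 0, "offset": [0, 0, 0.6], "rot": [0, 0, 0]},
    {"jaw": 0, "offset": [0, 0, 0], "rot": [0, 0, 0]}
  ]
}}

```text
time_s: 13.12
eef_pos: [0.4215, 0.164, 0.1314]
eef_rot: [0.001, 0.629, 0.777, 0.0]
wrist_force: [-0.6, -0.7, 0.7]
opening: 0.295
grasp_force: 60.9
```

```bash
python3 -c "from h import *;st()"
```

```text
t 13.12 along -75.1 across 0.1 z 131.38 | F along -0.8 across -0.5 z 0.7 | yaw 12.03 tilt -0.01 0.08  grip 61 torque [ 0.03 -0.15  0.01]
```

Call:
{"api": "apply_moves", "payload": {
  "moves": [
    {"jaw": 0, "offset": [0, 3, 0.7], "rot": [0, 0, 0]},
    {"jaw": 0, "offset": [0, 10, 0.1], "rot": [0, 0, 0]},
    {"jaw": 0, "offset": [0, 13, 0], "rot": [0, 0, 0]},
    {"jaw": 0, "offset": [0, 13, 0], "rot": [0, 0, 0]},
    {"jaw": 0, "offset": [0, 13, -0.1], "rot": [0, 0, 0]}
  ]
}}

```text
time_s: 13.75
eef_pos: [0.4712, 0.1748, 0.1305]
eef_rot: [-0.001, 0.629, 0.777, -0.001]
wrist_force: [-6.0, -1.4, 7.5]
opening: 0.299
grasp_force: 61.8
```

```bash
python3 -c "from h import *;st()"
```

```text
t 13.75 along -24.2 across 0.3 z 130.48 | F along -6.1 across -0.1 z 7.5 | yaw 12.05 tilt 0.00 -0.14  grip 62 torque [-0.18  1.1  -0.04]
```

Call:
{"api": "apply_moves", "payload": {
  "moves": [
    {"jaw": 0, "offset": [0, 13, -0.2], "rot": [0, 0, 0]},
    {"jaw": 0, "offset": [0, 13, 0], "rot": [0, 0, 0]},
    {"jaw": 0, "offset": [0, 13, 0], "rot": [0, 0, 0]},
    {"jaw": 0, "offset": [0, 13, 0], "rot": [0, 0, 0]},
    {"jaw": 0, "offset": [0, 13, 0.1], "rot": [0, 0, 0]}
  ]
}}

```text
time_s: 14.38
eef_pos: [0.5342, 0.1882, 0.1302]
eef_rot: [-0.001, 0.629, 0.777, -0.002]
wrist_force: [-6.3, -2.1, 7.0]
opening: 0.297
grasp_force: 61.6
```

Call:
{"api": "apply_moves", "payload": {
  "moves": [
    {"jaw": 0, "offset": [0, 13, 0.1], "rot": [0, 0, 0]},
    {"jaw": 0, "offset": [0, 12, 0.1], "rot": [0, 0, 0]},
    {"jaw": 0, "offset": [0, 7, 0], "rot": [0, 0, 0]},
    {"jaw": 0, "offset": [0, 2, 0], "rot": [0, 0, 0]},
    {"jaw": 0, "offset": [0, 0, 0], "rot": [0, 0, 0]}
  ]
}}

```text
time_s: 15.0
eef_pos: [0.5669, 0.1952, 0.1298]
eef_rot: [-0.002, 0.629, 0.777, -0.002]
wrist_force: [-6.3, -1.3, 7.5]
opening: 0.301
grasp_force: 61.7
```

```bash
python3 -c "from h import *;st()"
```

```text
t 15.00 along 73.6 across 0.4 z 129.81 | F along -6.4 across 0.1 z 7.5 | yaw 12.05 tilt 0.01 -0.29  grip 62 torque [-0.38  2.04  0.02]
```

Call:
{"api": "apply_moves", "payload": {
  "moves": [
    {"jaw": 0, "offset": [0, 0, -5], "rot": [0, 0, 0]},
    {"jaw": 0, "offset": [0, 0, -12], "rot": [0, 0, 0]},
    {"jaw": 0, "offset": [0, 0, -13], "rot": [0, 0, 0]},
    {"jaw": 0, "offset": [0, -25, 0], "rot": [0, 0, 0]},
    {"jaw": 0, "offset": [0, -40, 0], "rot": [0, 0, 0]}
  ]
}}

```text
time_s: 15.62
eef_pos: [0.5057, 0.1817, 0.1612]
eef_rot: [0.001, 0.629, 0.777, 0.001]
wrist_force: [-0.6, -0.3, -3.3]
opening: 0.296
grasp_force: 60.4
```

Call:
{"api": "apply_moves", "payload": {
  "moves": [
    {"jaw": 0, "offset": [0, -40, 0], "rot": [0, 0, 0]},
    {"jaw": 0, "offset": [0, -30, 0], "rot": [0, 0, 0]},
    {"jaw": 0, "offset": [0, -15, 8], "rot": [0, 0, 0]},
    {"jaw": 0, "offset": [0, 0, 10], "rot": [0, 0, 0]},
    {"jaw": 0, "offset": [0, 0, 7], "rot": [0, 0, 0]}
  ]
}}

```text
time_s: 16.25
eef_pos: [0.4227, 0.1642, 0.1351]
eef_rot: [0.0, 0.629, 0.777, 0.001]
wrist_force: [-0.2, 0.2, -4.0]
opening: 0.296
grasp_force: 60.4
```

Call:
{"api": "apply_moves", "payload": {
  "moves": [
    {"jaw": 0, "offset": [0, -1, 2.3], "rot": [0, 0, 0]},
    {"jaw": 0, "offset": [0, 0, 1], "rot": [0, 0, 0]},
    {"jaw": 0, "offset": [0, 0, 0.8], "rot": [0, 0, 0]},
    {"jaw": 0, "offset": [0, 0, 0.5], "rot": [0, 0, 0]},
    {"jaw": 0, "offset": [0, 0, 0], "rot": [0, 0, 0]}
  ]
}}

```text
time_s: 16.88
eef_pos: [0.4216, 0.164, 0.1311]
eef_rot: [0.001, 0.629, 0.777, 0.001]
wrist_force: [-0.4, -0.6, 3.3]
opening: 0.297
grasp_force: 61.2
```

```bash
python3 -c "from h import *;st()"
```

```text
t 16.88 along -75.0 across 0.1 z 131.09 | F along -0.5 across -0.5 z 3.3 | yaw 12.03 tilt -0.01 0.10  grip 61 torque [ 0.05 -0.36  0.  ]
```

Call:
{"api": "apply_moves", "payload": {
  "moves": [
    {"jaw": 0, "offset": [0, 3, 0.4], "rot": [0, 0, 0]},
    {"jaw": 0, "offset": [0, 10, 0], "rot": [0, 0, 0]},
    {"jaw": 0, "offset": [0, 13, 0], "rot": [0, 0, 0]},
    {"jaw": 0, "offset": [0, 13, 0], "rot": [0, 0, 0]},
    {"jaw": 0, "offset": [0, 13, -0.1], "rot": [0, 0, 0]}
  ]
}}

```text
time_s: 17.5
eef_pos: [0.4708, 0.1747, 0.1303]
eef_rot: [-0.001, 0.629, 0.777, -0.001]
wrist_force: [-7.6, -2.3, 8.6]
opening: 0.305
grasp_force: 62.1
```

Call:
{"api": "apply_moves", "payload": {
  "moves": [
    {"jaw": 0, "offset": [0, 13, -0.2], "rot": [0, 0, 0]},
    {"jaw": 0, "offset": [0, 13, 0], "rot": [0, 0, 0]},
    {"jaw": 0, "offset": [0, 13, 0], "rot": [0, 0, 0]},
    {"jaw": 0, "offset": [0, 13, 0], "rot": [0, 0, 0]},
    {"jaw": 0, "offset": [0, 13, 0.1], "rot": [0, 0, 0]}
  ]
}}

```text
time_s: 18.12
eef_pos: [0.5337, 0.1882, 0.13]
eef_rot: [-0.002, 0.629, 0.777, -0.002]
wrist_force: [-6.6, -2.8, 8.5]
opening: 0.294
grasp_force: 61.9
```

Call:
{"api": "apply_moves", "payload": {
  "moves": [
    {"jaw": 0, "offset": [0, 13, 0.1], "rot": [0, 0, 0]},
    {"jaw": 0, "offset": [0, 12, 0.1], "rot": [0, 0, 0]},
    {"jaw": 0, "offset": [0, 7, 0], "rot": [0, 0, 0]},
    {"jaw": 0, "offset": [0, 2, 0], "rot": [0, 0, 0]},
    {"jaw": 0, "offset": [0, 0, 0], "rot": [0, 0, 0]}
  ]
}}

```text
time_s: 18.75
eef_pos: [0.5664, 0.1952, 0.1296]
eef_rot: [-0.002, 0.629, 0.777, -0.002]
wrist_force: [-6.6, -1.2, 8.7]
opening: 0.299
grasp_force: 61.8
```

Call:
{"api": "apply_moves", "payload": {
  "moves": [
    {"jaw": 0, "offset": [0, 0, -5], "rot": [0, 0, 0]},
    {"jaw": 0, "offset": [0, 0, -20], "rot": [0, 0, 0]},
    {"jaw": 0, "offset": [0, 0, -30], "rot": [0, 0, 0]},
    {"jaw": 0, "offset": [0, 0, -25], "rot": [0, 0, 0]},
    {"jaw": 0, "offset": [0, 0, 0], "rot": [0, 0, 0]}
  ]
}}

```text
time_s: 19.38
eef_pos: [0.5705, 0.1957, 0.2133]
eef_rot: [0.002, 0.629, 0.777, 0.002]
wrist_force: [0.7, -0.4, -4.0]
opening: 0.3
grasp_force: 60.6
```

```bash
python3 - <<'E'
from h import *
st()
im,d,K,M=cam("wrist");cv2.imwrite("pics/w3.png",im[:,:,::-1])
T=T_tool(ctrl.get_obs());W=cloud(d,K,M);P=W[d>0];q=(P-T[:3,3])@T[:3,:3]
f=q[(abs(q[:,0])<.03)&(abs(q[:,1])<.12)&(q[:,2]>0)&(q[:,2]<.05)]
print("held",f.min(0),f.max(0),cv2.fitLine((f[:,:2]*1000).astype(np.float32),cv2.DIST_HUBER,0,.01,.01).ravel())
# pitch: top of rail strip (small z) vs y
for a,b in((-.075,-.05),(-.05,-.03),(.03,.05),(.05,.075)):
    s=f[(f[:,1]>a)&(f[:,1]<b)];print(np.percentile(s[:,2],[10,50,97])*1e3)
plan([.509,-.129,.16],-6.9,10)
E
```

```text
t 19.38 along 77.2 across 0.1 z 213.27 | F along 0.7 across -0.5 z -4.0 | yaw 12.03 tilt -0.02 0.35  grip 61 torque [ 0.01  0.   -0.01]
held [-1.40444663e-02 -8.85926907e-02  5.00247125e-05] [0.02007335 0.09184446 0.02759333] [ 0.00491029 -0.99998796  3.9508862  -3.6752026 ]
[ 7.27669068 10.70870289 24.426292  ]
[ 9.50010795 10.72412366 24.12464274]
[ 9.34726888 10.63289286 24.42713654]
[ 6.65145499 11.88980453 24.41760286]
([-30.5, -12.7, 5.1], 1.89)
([-30.9, -11.7, 5.1], 1.89)
([-31.2, -10.6, 5.1], 1.89)
([-31.6, -9.6, 5.1], 1.89)
([-31.9, -8.5, 5.1], 1.89)
([-32.1, -7.5, 5.1], 1.89)
([-32.4, -6.4, 5.1], 1.89)
([-32.6, -5.3, 5.1], 1.89)
([-32.7, -4.3, 5.1], 1.89)
([-32.8, -3.2, 5.1], 1.89)
```

```bash
python3 - <<'E'
from h import *
T=T_tool(ctrl.get_obs());T[:3,3]+=T[:3,1]*-.09;T[2,3]=.2133
plan([.508,-.129,.10],-6.9,11,T)
z=np.load("/tmp/top.npz");P=cloud(z["d"],z["K"],z["M"])[z["d"]>0]
b=P[(P[:,2]>.1)&(P[:,0]>.58)&(P[:,0]<1)&(P[:,1]>-.25)&(P[:,1]<.2)];print("bin",b.min(0))
E
```

```text
([-27.7, -3.4, 10.3], 1.72)
([-27.8, -2.6, 10.3], 1.72)
([-27.8, -1.8, 10.3], 1.72)
([-27.9, -0.9, 10.3], 1.72)
([-27.9, -0.1, 10.3], 1.72)
([-27.9, 0.7, 10.3], 1.72)
([-27.9, 1.6, 10.3], 1.72)
([-27.8, 2.4, 10.3], 1.72)
([-27.7, 3.2, 10.3], 1.72)
([-27.6, 4.1, 10.3], 1.72)
([-27.5, 4.9, 10.3], 1.72)
bin [ 0.68244779 -0.16976416  0.10000787]
```

Call:
{"api": "apply_moves", "payload": {
  "moves": [
    {"jaw": 0, "offset": [0, -30, 0], "rot": [0, 0, 0]},
    {"jaw": 0, "offset": [0, -30, 0], "rot": [0, 0, 0]},
    {"jaw": 0, "offset": [0, -30, 0], "rot": [0, 0, 0]},
    {"jaw": 0, "offset": [-27.5, -3.5, 0], "rot": [0, 0, 1.7]},
    {"jaw": 0, "offset": [-28, -2.5, 0], "rot": [0, 0, 1.7]}
  ]
}}

```text
time_s: 20.05
eef_pos: [0.4841, 0.1207, 0.2086]
eef_rot: [-0.001, 0.652, 0.758, -0.001]
wrist_force: [1.0, 0.5, -3.8]
opening: 0.296
grasp_force: 61.0
```

Call:
{"api": "apply_moves", "payload": {
  "moves": [
    {"jaw": 0, "offset": [-28, -2, 0], "rot": [0, 0, 1.7]},
    {"jaw": 0, "offset": [-28, -1, 0], "rot": [0, 0, 1.7]},
    {"jaw": 0, "offset": [-28, 0, 10], "rot": [0, 0, 1.7]},
    {"jaw": 0, "offset": [-28, 0.5, 15], "rot": [0, 0, 1.7]},
    {"jaw": 0, "offset": [-28, 1.5, 20], "rot": [0, 0, 1.7]}
  ]
}}

```text
time_s: 20.68
eef_pos: [0.4966, -0.0194, 0.1635]
eef_rot: [-0.0, 0.707, 0.708, -0.0]
wrist_force: [1.0, 0.1, -3.8]
opening: 0.293
grasp_force: 61.1
```

Call:
{"api": "apply_moves", "payload": {
  "moves": [
    {"jaw": 0, "offset": [-28, 2.5, 20], "rot": [0, 0, 1.7]},
    {"jaw": 0, "offset": [-28, 3, 20], "rot": [0, 0, 1.7]},
    {"jaw": 0, "offset": [-27.5, 4, 15], "rot": [0, 0, 1.7]},
    {"jaw": 0, "offset": [-27.5, 5, 13], "rot": [0, 0, 1.7]},
    {"jaw": 0, "offset": [0, 0, 0], "rot": [0, 0, 0]}
  ]
}}

```text
time_s: 21.3
eef_pos: [0.5054, -0.1312, 0.0947]
eef_rot: [-0.002, 0.748, 0.664, -0.001]
wrist_force: [-1.1, 0.2, -4.2]
opening: 0.296
grasp_force: 60.9
```

```bash
python3 - <<'E'
from h import *
st();T=T_tool(ctrl.get_obs());print(T[:3,3])
plan([.508,-.129,T[2,3]],-6.9,1)
E
```

```text
t 21.30 along -54.4 across -306.1 z 94.67 | F along -1.0 across 0.4 z -4.2 | yaw -6.82 tilt 0.06 -0.22  grip 61 torque [ 0.    0.03 -0.06]
[ 0.50542597 -0.13117164  0.09466672]
([2.5, 2.3, -0.0], 0.08)
```

Call:
{"api": "apply_moves", "payload": {
  "moves": [
    {"jaw": 0, "offset": [1.5, 1.5, 15], "rot": [0, 0, 0]},
    {"jaw": 0, "offset": [0, 0, 15], "rot": [0, 0, 0]},
    {"jaw": 0, "offset": [0, 0, 12], "rot": [0, 0, 0]},
    {"jaw": 0, "offset": [0, 0, 8], "rot": [0, 0, 0]},
    {"jaw": 0, "offset": [0, 0, 3], "rot": [0, 0, 0]}
  ]
}}

```text
time_s: 21.92
eef_pos: [0.5084, -0.1286, 0.0433]
eef_rot: [-0.0, 0.747, 0.665, -0.0]
wrist_force: [0.3, -0.1, -4.1]
opening: 0.296
grasp_force: 61.1
```

```bash
python3 - <<'E'
from h import *
st();im,d,K,M=cam("wrist");cv2.imwrite("pics/w4.png",im[:,:,::-1]);st();print(T_tool(ctrl.get_obs())[:3,3])
E
```

```text
t 21.93 along -51.0 across -304.1 z 43.34 | F along 0.3 across -0.2 z -4.1 | yaw -6.65 tilt 0.01 -0.04  grip 61 torque [ 0.03 -0.05  0.02]
t 21.98 along -50.9 across -304.2 z 43.37 | F along 0.1 across -0.5 z -3.8 | yaw -6.66 tilt 0.01 -0.04  grip 61 torque [-0.02  0.01  0.02]
[ 0.50841641 -0.12867346  0.04336666]
```

View pics/w4.png

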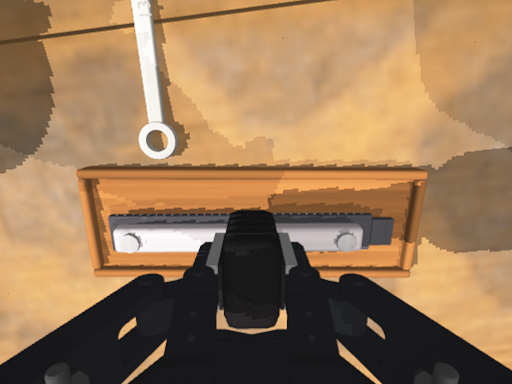

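Call:
{"api": "apply_moves", "payload": {
  "moves": [
    {"jaw": 0, "offset": [0, 0, 2], "rot": [0, 0, 0]},
    {"jaw": 0, "offset": [0, 0, 1.5], "rot": [0, 0, 0]},
    {"jaw": 0, "offset": [0, 0, 1.5], "rot": [0, 0, 0]},
    {"jaw": 0, "offset": [0, 0, 1], "rot": [0, 0, 0]},
    {"jaw": 0, "offset": [0, 0, 0], "rot": [0, 0, 0]}
  ]
}}

```text
time_s: 22.6
eef_pos: [0.5086, -0.1289, 0.0379]
eef_rot: [-0.0, 0.747, 0.665, -0.0]
wrist_force: [0.0, -0.1, -3.2]
opening: 0.298
grasp_force: 61.1
```

Call:
{"api": "apply_moves", "payload": {
  "moves": [
    {"jaw": 0, "offset": [0, 0, 0.6], "rot": [0, 0, 0]},
    {"jaw": 0, "offset": [0, 0, 0.5], "rot": [0, 0, 0]},
    {"jaw": 0, "offset": [0, 0, 0], "rot": [0, 0, 0]},
    {"jaw": 0, "offset": [0, 0, 0], "rot": [0, 0, 0]},
    {"jaw": 0, "offset": [0, 0, 0], "rot": [0, 0, 0]}
  ]
}}

```text
time_s: 23.22
eef_pos: [0.5086, -0.1289, 0.0369]
eef_rot: [0.0, 0.747, 0.665, -0.0]
wrist_force: [-0.1, -0.4, -4.1]
opening: 0.298
grasp_force: 61.1
```

Call:
{"api": "apply_moves", "payload": {
  "moves": [
    {"jaw": 0, "offset": [0, 0, 0.4], "rot": [0, 0, 0]},
    {"jaw": 0, "offset": [0, 0, 0.3], "rot": [0, 0, 0]},
    {"jaw": 0, "offset": [0, 0, 0], "rot": [0, 0, 0]},
    {"jaw": 0, "offset": [0, 0, 0], "rot": [0, 0, 0]},
    {"jaw": 0, "offset": [0, 0, 0], "rot": [0, 0, 0]}
  ]
}}

```text
time_s: 23.85
eef_pos: [0.5086, -0.1289, 0.0364]
eef_rot: [0.0, 0.747, 0.665, -0.0]
wrist_force: [-3.1, 1.2, 2.7]
opening: 0.297
grasp_force: 61.7
```

Call:
{"api": "apply_moves", "payload": {
  "moves": [
    {"jaw": 0.3, "offset": [0, 0, 0], "rot": [0, 0, 0]},
    {"jaw": 0.35, "offset": [0, 0, 0], "rot": [0, 0, 0]},
    {"jaw": 0.45, "offset": [0, 0, 0], "rot": [0, 0, 0]},
    {"jaw": 0.6, "offset": [0, 0, 0], "rot": [0, 0, 0]},
    {"jaw": 0.7, "offset": [0, 0, 0], "rot": [0, 0, 0]}
  ]
}}

```text
time_s: 24.48
eef_pos: [0.5087, -0.1289, 0.0362]
eef_rot: [0.0, 0.747, 0.665, 0.0]
wrist_force: [0.3, -0.0, 0.3]
opening: 0.701
grasp_force: 0.0
```

Call:
{"api": "apply_moves", "payload": {
  "moves": [
    {"jaw": 0.8, "offset": [0, 0, -3], "rot": [0, 0, 0]},
    {"jaw": 0.8, "offset": [0, 0, -15], "rot": [0, 0, 0]},
    {"jaw": 0.8, "offset": [0, 0, -40], "rot": [0, 0, 0]},
    {"jaw": 0.8, "offset": [0, 0, -50], "rot": [0, 0, 0]},
    {"jaw": 0.8, "offset": [0, 0, -50], "rot": [0, 0, 0]}
  ]
}}

```text
time_s: 25.1
eef_pos: [0.5085, -0.1289, 0.1968]
eef_rot: [0.0, 0.747, 0.665, 0.0]
wrist_force: [0.3, -0.3, -0.8]
opening: 0.799
grasp_force: 0.0
```

```bash
python3 - <<'E'
from h import *
im,d,K,M=cam("wrist");cv2.imwrite("pics/w5.png",im[:,:,::-1]);st()
W=cloud(d,K,M);P=W[d>0]
p=P[(P[:,2]>.019)&(P[:,2]<.04)&(P[:,0]>.41)&(P[:,0]<.61)&(P[:,1]>-.165)&(P[:,1]<-.09)]
v=cv2.fitLine((p[:,:2]*1000).astype(np.float32),cv2.DIST_HUBER,0,.01,.01).ravel();print(np.degrees(np.arctan(v[1]/v[0])),p.mean(0),p[:,0].min(),p[:,0].max())
im,d,K,M=cam("scene");W=cloud(d,K,M);z=np.load("/tmp/scene.npz");W0=cloud(z["d"],z["K"],z["M"])
for t in("grease_pot","pedal","wrench_13","chain_tool","patch_tin","file"):
    for r in ctrl.outline_of("scene",t)[:1]: print(t,round(r["score"],2),np.median(W[r["region"]&(d>0)],0).round(3))
E
```

```text
t 25.15 along -47.6 across -306.8 z 204.45 | F along 3.5 across -0.6 z 5.2 | yaw -6.64 tilt -0.24 0.66  grip 0 torque [-0.07 -0.11  0.01]
-6.48801 [ 0.50016998 -0.12865279  0.02472776] 0.4268432278186983 0.5753527157393108
grease_pot 0.79 [0.641 0.351 0.047]
wrench_13 0.52 [0.462 0.018 0.007]
chain_tool 0.59 [ 0.433 -0.347  0.02 ]
patch_tin 0.51 [0.479 0.154 0.053]
file 0.81 [ 0.499 -0.135  0.027]
```

View pics/w5.png

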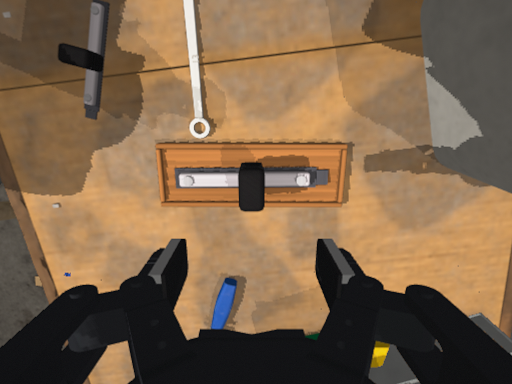

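The file stands centred in its rest, teeth down and lying along it (block at pixel 251,180), and the things around it have not moved. I let the arm settle, then hand in.

Call:
{"api": "apply_moves", "payload": {
  "moves": [
    {"jaw": 0.8, "offset": [0, 0, 0], "rot": [0, 0, 0]},
    {"jaw": 0.8, "offset": [0, 0, 0], "rot": [0, 0, 0]},
    {"jaw": 0.8, "offset": [0, 0, 0], "rot": [0, 0, 0]},
    {"jaw": 0.8, "offset": [0, 0, 0], "rot": [0, 0, 0]},
    {"jaw": 0.8, "offset": [0, 0, 0], "rot": [0, 0, 0]}
  ]
}}

```text
time_s: 26.12
eef_pos: [0.5086, -0.1289, 0.1942]
eef_rot: [0.0, 0.747, 0.665, 0.0]
wrist_force: [-0.1, 0.0, -0.1]
opening: 0.803
grasp_force: 0.0
```

```bash
python3 -c "from h import *;st();print(ctrl.hand_in())"
```

```text
t 26.12 along -50.8 across -304.5 z 194.21 | F along -0.1 across 0.0 z -0.1 | yaw -6.67 tilt -0.00 0.00  grip 0 torque [ 0.03 -0.06 -0.04]
the job is handed in; nothing more can be done
None
```

I handed the job in at 26 s: three forward strokes with readings of about 9 to 12 N while sliding, the file lifted clear on each return, then set back in its rest, teeth down and lying along it; no verdict was returned.

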